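Fish the spatula out from under the drainer's sliding deck

TASK

The wooden spatula has ended up in the tub of the dish drainer, underneath its wire decks. Loosen the winged knob that locks the sliding deck, push that deck fully open, then take hold of the spatula, draw it out slantwise through the hole (it is longer than the hole) and finish while holding it in the gripper, the whole spatula at least 5 cm above the drainer's rails and touching nothing else. Leave the deck open, and do not disturb the other things standing about.

Things in the scene. Friction and masses are not known exactly. Their poses are not given: they have to be found in the camera images.
- drainer: dish drainer, fixed, left of the hob: white plastic tub 186 x 340 mm (its x, y) with a steel wire frame, 75 mm high. Origin: centre of its underside on the worktop; y along its length (about world +y), z up. Tub floor 6 mm up, inside 182 x 332 mm, walls up to 46. Rails (8 mm round) at x = +-94 and y = +-166, tops at 75. Left half (y +3 to +166) covered by a fixed wire deck, heights 66 to 75.
- hole (a point): centre of the hole that the fully opened sliding deck leaves in the drainer's top, at rail height (drainer x = 0, y = -86, z = 75 mm). The hole measures 164 mm (x) by 152 mm (y: from the right end rail at -162 to the deck's edge at -10) and is free down to the tub floor. Its axes are the drainer's. The covering decks' lowest wires are 54 to 57 mm above the worktop.
- deck (a joint): sliding wire deck of the drainer, at heights 57 to 63 mm: 0 = closed (covers the right half), 0.145 = fully open, pushed to the drainer's +y in under the fixed deck (m). Slides with about 1.2 N of friction and stays where it is left; it cannot move while the lock pin stands in its eye.
- deck_pull (a point): upright wire loop, 7 mm wire, on the right-hand edge of the sliding deck, for pushing it or gripping it: the loop stands in the drainer's x-z plane, 47 mm wide (x), and rises 42 mm over the deck to 105 mm above the worktop. The point is at mid-width, 92 mm above the worktop (drainer x = +30, y = -152 when closed). Its axes are the drainer's.
- knob (a joint): winged lock knob of the sliding deck, on the drainer's right end rail at drainer x = -50, y = -166: 0 = locked; turning it counterclockwise seen from above raises the value (rad) up to a stop at 1.5 and screws a steel pin up out of the eye of the deck; from about 1.0 the deck is free. Stiff by about 0.06 N m; stays where it is left. Starts between 0 and 0.2.
- knob_grip (a point): middle of the wing of the knob, on the vertical turning axis, 104 mm above the worktop. The wing is an upright black bar 46 mm long, 10 mm thick, 24 mm high (92 to 116 mm above the worktop) on a 24 mm round boss, along this point's x axis, which turns with the knob; at joint 0 it lies along the drainer's x.
- spatula: wooden kitchen spatula, 280 mm long, 80 g before variation, lying flat on the tub floor under both decks, roughly along the drainer's y. Origin: centre of its length, on its underside; y points to the blade, -y to the handle end (right-hand, under the sliding deck), z up. Handle 22 mm wide and 15 mm thick from y = -140 to +53; blade 56 mm wide and 7 mm thick from there to +140. Balance point near y = +10.
- handle_end (a point): tip of the spatula's handle (spatula y = -140, mid-thickness)
- blade_end (a point): tip of the spatula's blade (spatula y = +140, mid-thickness)
- tumbler: clear tumbler upside down on the fixed deck, 81 mm across, 91 mm high; origin at the centre of its underside (75 mm above the worktop). Bystander.
- mug: cream mug, 84 x 122 x 106 mm, behind the drainer; origin at its foot. Bystander.
- tomato: tomato, 61 mm, on the glass board on the right; origin at its underside. Bystander.
- onion: onion, 82 mm across, 94 mm high, on the glass board; origin at its underside. Bystander.
- carrot: carrot, 153 mm long, on the glass board; origin at its underside. Bystander.
- pepper_mill: wooden pepper mill, 58 mm across, 170 mm high, on the glass board; origin at its foot. Bystander.

How it is judged:
On the way, in this order (a step that is already met when the one before it is completed fails the run):
1. the lock knob is turned free (above 1.1 rad) (value of joint knob above 1.1 rad), for 0.2 s.
2. the sliding deck is fully open (within 10 mm of its stop), spatula still in the tub (value of joint deck above 0.135 m and z of handle_end in the frame of drainer below 0.055 m), for 0.2 s.
At the end, for the whole second after the job is handed in: both ends of the spatula are more than 50 mm above the drainer's rails (125 mm above the worktop), the fingers grip it with more than 1 N, it touches neither the drainer nor another thing, is at rest (below 0.05 m/s), and the deck is still open (above 130 mm) (z of each of handle_end, blade_end in the frame of drainer above 0.125 m and contact force between the fingers and spatula above 1 N and contact force between spatula and drainer below 0.05 N and contact force between spatula and tumbler below 0.05 N and contact force between spatula and mug below 0.05 N and contact force between spatula and pepper_mill below 0.05 N and linear speed of spatula below 0.05 m/s and value of joint deck above 0.13 m); the arm keeps its last pose, push and grip.
It fails at once if one of the other things is moved by more than 30 mm (distance of any of tumbler, mug, tomato, onion, carrot, pepper_mill from where it was at the start of the episode above 0.03 m).
It also fails if it takes over 64 s, if anything falls off the work surface, if the arm or the gripper's body presses on something with over 40 N, if the wrist force passes 120 N, or if a joint passes its speed limit or range.

ROBOT

A 6-joint arm with a two-finger parallel gripper is mounted at the origin on a cart in front of the work surface, level with it; the furniture and walls round the work are solid. World frame = base frame: x ahead of the robot, y to its left, z up, the work surface at z = 0. Lengths are in m, angles in rad, forces in N, time in s.
With the tool pointing down it reaches from about 0.25 to 0.775 m from the base axis. Payload 4 kg.
Tool frame: the origin (TCP) lies midway between the tips of the shut fingers; the grasp point (between the pads) lies grip_point_offset behind it (grip_point_offset is the distance from the TCP to the grasp point, in m); z points along the fingers, y is the line along which they close (so a half turn about z gives the same grasp; the last joint's range is limited). The gripper opens to 94 mm and grips with 3 to 60 N. Pads are 16 mm wide; open, the fingers measure 119 mm over their backs; the gripper's body (75 mm by 177 mm) begins 78 mm behind the grasp point.
Start: joints at [-1.275, 0.087, 1.371, -0, 1.684, -0.103], TCP at [0.214, -0.507, 0.179] pointing down, gripper open.
Joint ranges: [-3.1, 3.1], [-0.76, 2.03], [0.27, 2.55], [-1.08, 4.22], [0.17, 2.65], [-2.57, 2.57]. Speed limits (rad/s): [2.79, 2.79, 3.14, 3.14, 3.14, 3.14].

INTERFACE

Orientations are given as [roll, pitch, yaw] about the fixed x, y, z axes, in that order (R = Rz(yaw) Ry(pitch) Rx(roll)).
In Python, from bench import * gives the robot as it stands. The module is installed in compiled form; this text tells all that it offers.
- The arm moves only by the tool apply_moves, never from a script. Its argument "commands" is a list of rows, each a list of 7 numbers: the turn, a rotation vector about the world's x, y, z in rad, then the shift along the world's x, y, z in m, then the opening in per cent of the stroke, from 0 (shut) to 100 (fully open). In form: [[ax, ay, az, x, y, z, jaw], ...]. A call has exactly 5 rows; each row is the pose to reach, as a shift and turn from the pose commanded when the call began; what a row does not reach only later rows make up. A row lasts 1/10 s, in which the tool goes at most 50 mm and 8.59 degrees, less where a joint would pass 70% of its speed; a pose out of reach is approached as far as the arm can. A call with a gripper value outside its range is refused whole. The fingers move at their own pace and stop on an object; the grip force is fixed at half the most. Time passes only in rows, so rows that repeat a pose let the fingers close, or fill a call up. It gives the time, the measured TCP pose, the force, the opening and the grip force at its end, in the units of the state.
- get_obs(): the state, without advancing time (a new reading comes with each control period).
- snapshot(name): name is "side" or "top"; returns a dict with "pixels" (400x640x3 uint8, red, green, blue), "vertical_fov" (degrees; the focal length in pixels is half the picture's height over the tangent of half this angle, whatever the lens; pixels are square), "cx", "cy" (the principal point, pixels), "rvec" (rotation vector, rad) and "tvec" (3), from world to camera coordinates, as OpenCV has them. Camera axes: x right, y down, z forward; pixel columns grow to the right and rows downward; lengths in m; the calibration is good to about 2 mm. A picture is of the moment at which its call begins. There is no depth.
- close_job(): hands the job in; it is judged then, once.
Trained networks look in the newest picture that a camera, given by its name, has taken for a name from the list of things; names that differ only in an ending like _2 or _b are one class to them, and where a whole thing is asked for, a point or a joint stands for the part that bears it (a point fixed in the world has none). Each returns a list of dicts, best first, with "score" (0 to 1); they miss things now and then, are a little off and sometimes report something else, mostly with a low value. They report only what shows in the picture. A call takes as long as a camera call.
- masks_of(camera, query): "mask" (400x640 bool, what is visible of it) and "extent" ([left, top, right, bottom] in pixels, round what is visible of it).
- place_of(camera, query): "pixel" ([column, row] in pixels: a listed point, or the origin of a listed thing).
The state is a dict: "time": time; "joint_positions": joint angles; "qvel": joint speeds; "joint_torque": joint torques, N m; "tool_pos": TCP position; "ee_rot": TCP orientation; "wrist_force": force on the tool from outside, world axes, zero at the start; "wrist_torque": the same for the moment, N m; "width": finger opening in m; "finger_force": force on a finger pad.
Only numpy, scipy, OpenCV 4.12 (cv2) and the standard library are available. Lean on these libraries where they do the work, as an engineer would, in place of code of your own. Each camera call takes 0.05 s, during which the arm holds its last target. There are 200 camera calls.

## Working session

There is one attempt and no reset: what is moved stays moved. The work goes in short steps, Python scripts to look and compute and a tool call to move; the robot and the scene stay as the last step left them, time stands still between calls to the robot, and variables do not carry over. Pictures are saved under pics/ and viewed, at most 10 in all, crops included, and the job is handed in when it is done.

Besides the shell and the picture viewer there is one more tool, called after ">>>" as name([rows], argument=value, ...), one row to a line, values as JSON. apply_moves: Moves the arm, as the interface text tells. Its arguments: {"type":"object","properties":{"commands":{"type":"array"}},"required":["commands"]}

```bash
mkdir -p pics; cat > h.py <<'E'
from bench import *
import numpy as np, cv2
def cam(n):
    s=snapshot(n); f=200/np.tan(np.radians(s["vertical_fov"])/2)
    K=np.array([[f,0,s["cx"]],[0,f,s["cy"]],[0,0,1]]); R=cv2.Rodrigues(np.array(s["rvec"],float))[0]
    return s,K,R,np.array(s["tvec"],float).ravel()
def ray(c,p):
    s,K,R,t=c; d=R.T@np.linalg.inv(K)@np.array([p[0],p[1],1.]); return -R.T@t,d
def atz(c,p,z):
    o,d=ray(c,p); return o+d*(z-o[2])/d[2]
def proj(c,X):
    s,K,R,t=c; u=K@(R@np.array(X,float)+t); return u[:2]/u[2]
def tri(c1,p1,c2,p2):
    A=[];b=[]
    for c,p in((c1,p1),(c2,p2)):
        o,d=ray(c,p); d=d/np.linalg.norm(d); M=np.eye(3)-np.outer(d,d); A.append(M); b.append(M@o)
    return np.linalg.lstsq(np.vstack(A),np.hstack(b),rcond=None)[0]
E
python3 - <<'E'
from h import *
np.set_printoptions(precision=4,suppress=True)
o=get_obs();print({k:o[k] for k in o}); 
import bench; print([k for k in dir(bench) if 'off' in k], getattr(bench,'grip_point_offset',None))
C={n:cam(n) for n in("side","top")}
for n in C: cv2.imwrite(f"pics/{n}0.png",C[n][0]["pixels"][:,:,::-1]); print(n,"cam pos",ray(C[n],(0,0))[0])
zs=dict(drainer=0,hole=.075,deck_pull=.092,knob_grip=.104,handle_end=.0135,blade_end=.0135,spatula=.006,tumbler=.075,mug=0)
for q,z in zs.items():
  P={}
  for n in C:
    r=place_of(n,q)
    for e in r[:1]: P[n]=e["pixel"]; print(q,n,round(e["score"],2),np.round(e["pixel"],1),atz(C[n],e["pixel"],z))
  if len(P)==2: print("   tri",tri(C["side"],P["side"],C["top"],P["top"]))
E
```

```text
{'time': 0.0, 'joint_positions': array([-1.2751,  0.088 ,  1.3722, -0.    ,  1.6836, -0.1031]), 'qvel': array([ 0.0001, -0.0012, -0.0003, -0.0003, -0.0002, -0.0014]), 'joint_torque': array([ -0.0002, -34.0178, -30.243 ,   0.0718,   0.0329,  -0.0002]), 'tool_pos': array([ 0.2134, -0.5063,  0.1778]), 'ee_rot': array([-3.1394, -0.0002,  0.3988]), 'wrist_force': array([-0.5712,  0.3005, -0.5479]), 'wrist_torque': array([ 0.0082, -0.0238, -0.0068]), 'finger_force': 0.0, 'width': 0.09442710902489837}
['grip_point_offset'] 0.0188
side cam pos [ 0.5596 -0.9195  1.0353]
top cam pos [-0.5838 -0.3051  1.623 ]
drainer side 0.71 [285. 160.] [0.4657 0.3799 0.    ]
drainer top 0.91 [224.3 213.5] [0.4505 0.3905 0.    ]
   tri [ 0.4632  0.3993 -0.0173]
hole side 0.91 [283.8 157.5] [0.4675 0.3015 0.075 ]
hole top 0.78 [241.6 202.3] [0.4751 0.3142 0.075 ]
   tri [0.4704 0.3104 0.0737]
deck_pull side 0.79 [288.5 159.5] [0.4873 0.2668 0.092 ]
deck_pull top 0.76 [255.3 202.2] [0.48   0.2553 0.092 ]
   tri [0.4845 0.2587 0.0931]
knob_grip side 0.59 [276.9 129.1] [0.4379 0.4534 0.104 ]
knob_grip top 0.39 [257.9 215.7] [0.4126 0.2172 0.104 ]
   tri [0.4141 0.2251 0.2021]
handle_end side 0.45 [286.3 171.1] [0.4735 0.2922 0.0135]
handle_end top 0.82 [255.3 217.5] [0.4603 0.2552 0.0135]
   tri [0.4666 0.2615 0.025 ]
blade_end side 0.62 [287.8 134.5] [0.4759 0.5425 0.0135]
blade_end top 0.66 [192.1 196.5] [0.4844 0.5505 0.0135]
   tri [0.4784 0.5456 0.0157]
spatula side 0.71 [290.  154.9] [0.4866 0.4055 0.006 ]
spatula top 0.65 [222.1 207.6] [0.4722 0.409  0.006 ]
   tri [ 0.4838  0.4172 -0.0065]
tumbler side 0.72 [290.1 136.1] [0.4906 0.4426 0.075 ]
tumbler top 0.81 [195.1 197.9] [0.4406 0.503  0.075 ]
   tri [0.4856 0.5385 0.0072]
mug top 0.49 [255.9 204.9] [ 0.5312  0.2813 -0.    ]
```

```bash
python3 - <<'E'
import cv2
a=cv2.imread("pics/side0.png")[90:210,215:375]; b=cv2.imread("pics/top0.png")[150:270,160:320]
for n,i in(("s",a),("t",b)): cv2.imwrite(f"pics/c{n}0.png",cv2.resize(i,(800,600),interpolation=cv2.INTER_CUBIC))
E
```

```text
(no output)
```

View pics/cs0.png

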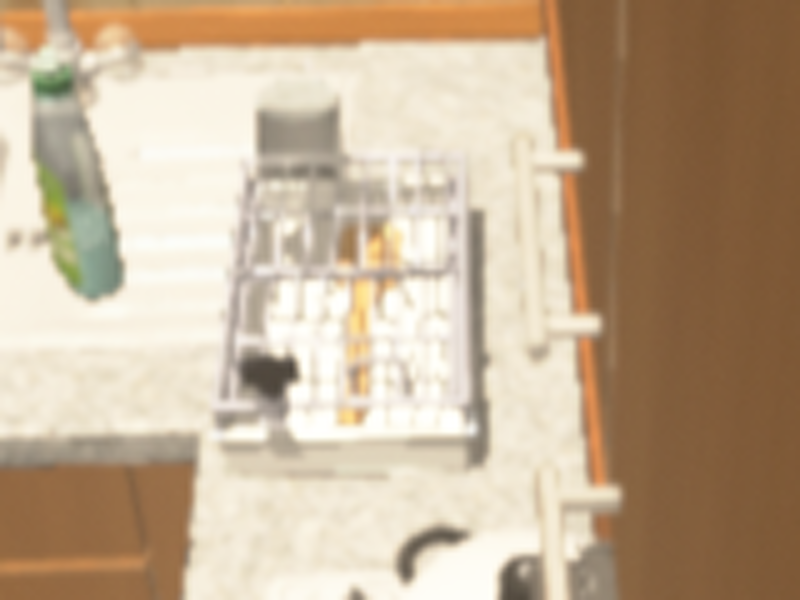

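View pics/ct0.png

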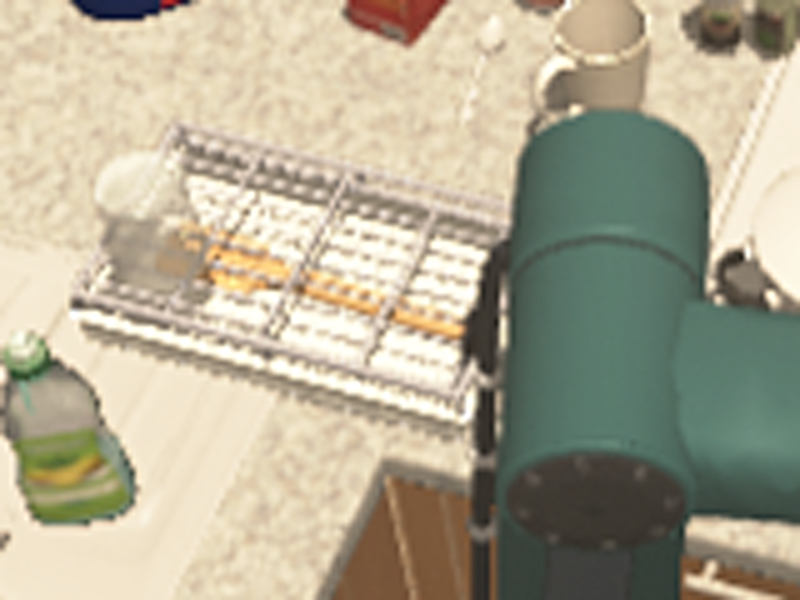

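Side crop: drainer rails with corners near crop (225,408),(470,405),(460,160),(248,160); the knob is at crop (270,372) = pixel (269,164), and the spatula handle ends near (350,415). Top crop: the arm hides the right end of the drainer; the left corners are at crop (80,300),(178,130).

```bash
python3 - <<'E'
from h import *
from scipy.optimize import least_squares
np.set_printoptions(precision=4,suppress=True)
s=cam("side");t=cam("top")
S=lambda u,v:(215+u/5-.4,90+v/5-.4); T=lambda u,v:(160+u/5-.4,150+v/5-.4)
L=[(s,S(225,408),(-94,-166,71)),(s,S(470,405),(94,-166,71)),(s,S(460,160),(94,166,71)),(s,S(248,160),(-94,166,71)),
(t,T(80,300),(-94,166,71)),(t,T(178,130),(94,166,71)),(s,S(270,372),(-50,-166,104)),(t,T(465,400),(-94,-166,71)),(t,T(352,180),(94,3,71)),(t,T(268,348),(-94,3,71))]
def W(p,X): c,q=np.cos(p[2]),np.sin(p[2]); X=np.array(X)/1000; return np.array([p[0]+c*X[0]-q*X[1],p[1]+q*X[0]+c*X[1],X[2]])
f=lambda p:np.hstack([proj(c,W(p,X))-u for c,u,X in L])
r=least_squares(f,[.46,.39,0],loss='soft_l1');print(r.x);print(f(r.x).reshape(-1,2))
for n,X in dict(knob=(-50,-166,104),pull=(30,-152,92),hole=(0,-86,75)).items(): print(n,W(r.x,X))
for n,c,u in(("handle",s,S(350,420)),("hand@joint",s,S(360,280)),("blade l",s,S(345,235)),("bladetip r",s,S(388,225)),("handleT",t,T(462,328)),("bladeT",t,T(205,255))): print(n,atz(c,u,.0135))
E
```

```text
[0.4643 0.3916 0.0069]
[[-1.7646  0.6046]
 [-0.75   -0.5687]
 [-0.896  -0.6937]
 [-1.7029  0.682 ]
 [-0.4704 -0.8167]
 [ 0.1651 -0.8189]
 [ 0.1363  0.5673]
 [ 0.3501 -1.2105]
 [ 1.1936 -2.2984]
 [-0.4064 -0.9276]]
knob [0.4155 0.2253 0.104 ]
pull [0.4954 0.2399 0.092 ]
hole [0.4649 0.3056 0.075 ]
handle [0.467  0.2772 0.0135]
hand@joint [0.4719 0.461  0.0135]
blade l [0.4576 0.5275 0.0135]
bladetip r [0.4954 0.5408 0.0135]
handleT [0.4673 0.2724 0.0135]
bladeT [0.4749 0.5068 0.0135]
```

>>> apply_moves([
  [0,0,0,0,0,0.05,100],
  [0,0,0,0.002,0.01,0.098,100],
  [0,0,-0.05,0.012,0.05,0.12,70],
  [0,0,-0.1,0.025,0.097,0.12,60],
  [0,0,-0.15,0.04,0.144,0.12,50],
])

```text
time: 1.6
tool_pos: [0.2538, -0.362, 0.3003]
ee_rot: [3.139, -0.001, 0.245]
wrist_force: [0.5, 0.6, -1.1]
width: 0.0733
finger_force: 0.0
```

>>> apply_moves([
  [0,0,-0.03,0.013,0.047,0,50],
  [0,0,-0.06,0.026,0.094,0,50],
  [0,0,-0.09,0.039,0.141,0,50],
  [0,0,-0.12,0.052,0.188,0,50],
  [0,0,-0.15,0.065,0.235,0,50],
])

```text
time: 2.1
tool_pos: [0.3185, -0.126, 0.2993]
ee_rot: [3.141, -0.001, 0.097]
wrist_force: [1.0, 0.5, 0.5]
width: 0.0472
finger_force: 0.0
```

>>> apply_moves([
  [0,0,0,0.013,0.047,0,50],
  [0,0,0,0.026,0.094,0,50],
  [0,0,0,0.039,0.141,0,50],
  [0,0,0,0.052,0.188,0,50],
  [0,0,0,0.065,0.235,0,50],
])

```text
time: 2.6
tool_pos: [0.3836, 0.1093, 0.2994]
ee_rot: [3.141, -0.002, 0.099]
wrist_force: [0.5, -1.7, -0.1]
width: 0.0471
finger_force: 0.0
```

```bash
python3 - <<'E'
from h import *
np.set_printoptions(precision=4,suppress=True)
C={n:cam(n) for n in("side","top")}
out=[]
for n,(x,y,w,h) in dict(side=(215,90,160,120),top=(160,150,160,120)).items():
    i=C[n][0]["pixels"][y:y+h,x:x+w,::-1]; out.append(cv2.resize(i,(800,600),interpolation=cv2.INTER_CUBIC)[:,:])
    for q,z in(("knob_grip",.104),("deck_pull",.092),("hole",.075),("handle_end",.0135)):
        for e in place_of(n,q)[:2]: print(n,q,round(e["score"],2),np.round(e["pixel"],1),atz(C[n],e["pixel"],z))
cv2.imwrite("pics/b1.png",cv2.resize(np.vstack([out[0],out[1]]),(400,600))); cv2.imwrite("pics/b2.png",out[1])
E
```

```text
side knob_grip 0.47 [269.1 161.4] [0.4159 0.2439 0.104 ]
side deck_pull 0.91 [291.3 162.5] [0.4981 0.2482 0.092 ]
side deck_pull 0.69 [286.5 161.4] [0.4799 0.2557 0.092 ]
side hole 0.98 [280.5 158.7] [0.4549 0.2946 0.075 ]
side handle_end 0.64 [285.7 174.1] [0.4714 0.2739 0.0135]
top knob_grip 0.33 [220.6 208.2] [0.4038 0.3701 0.104 ]
top hole 0.78 [243.4 201.9] [0.4791 0.308  0.075 ]
```

View pics/b2.png

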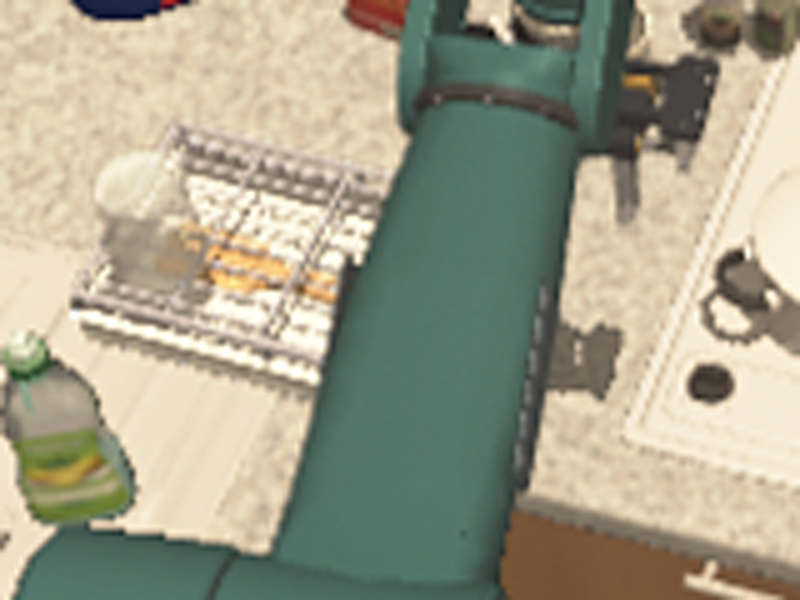

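Top view: the arm hides the knob end; the drainer's left half, tumbler and blade (crop 215–290, 245–290) are unmoved. Going on with the estimate.

>>> apply_moves([
  [0,0,0,0.012,0.047,0,50],
  [0,0,0,0.024,0.09,-0.015,50],
  [0,0,0,0.032,0.118,-0.05,50],
  [0,0,0,0.032,0.118,-0.098,50],
  [0,0,0,0.032,0.118,-0.13,50],
])

```text
time: 3.6
tool_pos: [0.4148, 0.2244, 0.1656]
ee_rot: [3.14, 0.004, 0.098]
wrist_force: [-0.7, 0.1, -0.0]
width: 0.0469
finger_force: 0.0
```

```bash
python3 - <<'E'
from h import *
c=cam("side"); p=get_obs()["tool_pos"]; print(p, proj(c,p))
x,y=235,125
cv2.imwrite("pics/k.png",cv2.resize(c[0]["pixels"][y:y+60,x:x+80,::-1],(800,600),interpolation=cv2.INTER_CUBIC))
E
```

```text
[0.41158091 0.22285078 0.15998625] [266.12914697 152.93563531]
```

View pics/k.png

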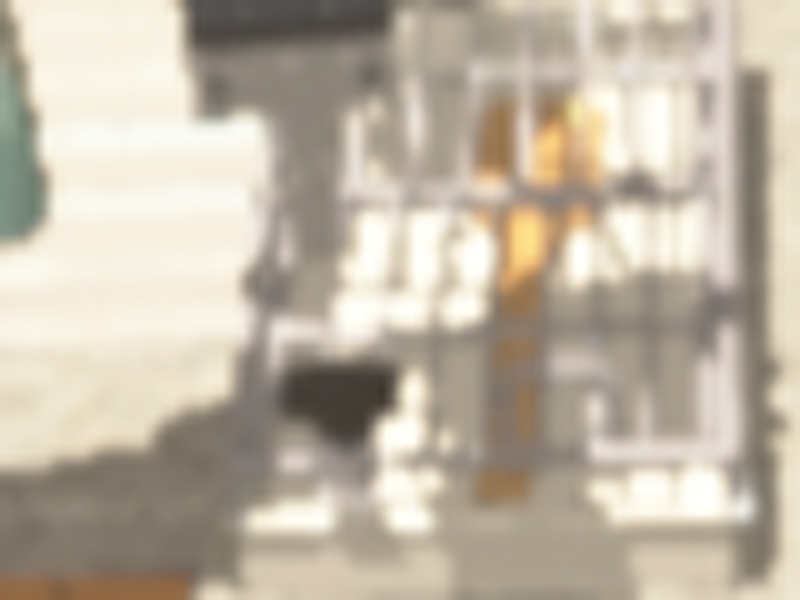

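Side crop: finger shank above the drainer with tips about crop (310,285); the black wing spans crop x 280–395, y 365–410, centre about pixel (268.4,163.5); pull loop at about crop (575,375).

```bash
python3 - <<'E'
from h import *
c=cam("side")
print(get_obs()["tool_pos"],atz(c,(268.3,163.5),.104)); 
for x,y in((.4155,.2253),(.416,.23),(.413,.235)):
  a=[(proj(c,(x+i*.023,y+j*.005,z))-[235,125])*10+4.5 for i in(-1,1) for j in(-1,1) for z in(.092,.116)]
  print(x,y,np.min(a,0),np.max(a,0))
E
```

```text
[0.41235794 0.22295769 0.16319797] [0.41356443 0.23162839 0.104     ]
0.4155 0.2253 [275.30634956 364.37744595] [407.35485155 435.7756135 ]
0.416 0.23 [277.44087039 356.33376967] [409.15582319 427.61844201]
0.413 0.235 [270.09703559 348.10590994] [401.62943191 419.27256536]
```

>>> apply_moves([
  [0,0,0,0,-0.001,-0.04,50],
  [0,0,0,0,-0.001,-0.072,50],
  [0,0,0,0,-0.001,-0.072,20],
  [0,0,0,0,-0.001,-0.072,0],
  [0,0,0,0,-0.001,-0.072,0],
])

```text
time: 4.2
tool_pos: [0.4179, 0.2246, 0.1005]
ee_rot: [-3.14, -0.006, 0.098]
wrist_force: [0.8, -0.3, 0.4]
width: 0.0265
finger_force: 0.0
```

>>> apply_moves([
  [0,0,0,0,0,-0.002,0],
  [0,0,0,0,0,-0.002,0],
  [0,0,0,0,0,-0.002,0],
  [0,0,0,0,0,-0.002,0],
  [0,0,0,0,0,-0.002,0],
])

```text
time: 4.7
tool_pos: [0.4156, 0.2242, 0.0951]
ee_rot: [3.142, -0.0, 0.099]
wrist_force: [-0.2, -0.1, -0.1]
width: 0.0005
finger_force: 0.0
```

```bash
python3 - <<'E'
from h import *
c=cam("side"); o=get_obs(); p=o["tool_pos"]; print(p,o["width"],o["wrist_force"],(proj(c,p)-[235,125])*10+4.5)
x,y=235,125
cv2.imwrite("pics/k2.png",cv2.resize(c[0]["pixels"][y:y+60,x:x+80,::-1],(800,600),interpolation=cv2.INTER_CUBIC))
E
```

```text
[0.41549929 0.2241654  0.09500775] 0.00031285022246435454 [ 0.00130736  0.23656881 -0.43574551] [344.05776186 420.93851687]
```

View pics/k2.png

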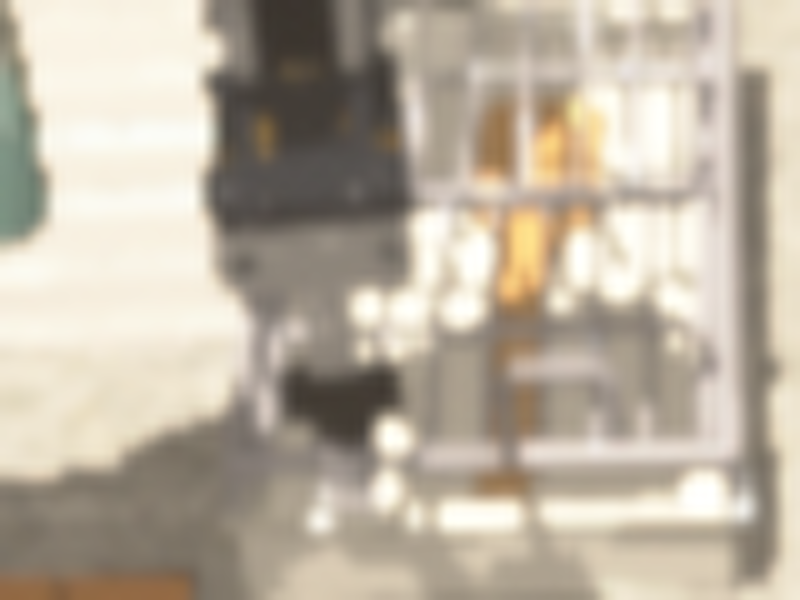

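Side crop: shut fingers descend to about crop (338,370) and end at the wing's upper edge; the wing (285–400, 368–440) is not hidden by them, although the TCP should project to (344,421). So camera and arm disagree; I check the projection against the start picture.

```bash
python3 - <<'E'
from h import *
c=cam("side"); s=c[0]; print([k for k in s],s["vertical_fov"],s["cx"],s["cy"],s["rvec"],s["tvec"])
import os
p=np.array([.2134,-.5063,.1778]); psi=.3988
X=np.array([np.cos(psi),np.sin(psi),0]);Y=np.array([np.sin(psi),-np.cos(psi),0])
i=cv2.imread("pics/side0.png"); q=proj(c,p); print(q)
t=cam("top"); print("top tcp start",proj(t,p),t[0]["cx"],t[0]["cy"],t[0]["vertical_fov"])
x0,y0=max(0,int(q[0])-60),max(0,int(q[1])-50)
j=cv2.resize(i[y0:y0+90,x0:x0+120],None,fx=6.6,fy=6.6,interpolation=cv2.INTER_CUBIC)
def dot(P,col):
    u=(proj(c,P)-[x0,y0])*6.6+3; cv2.circle(j,(int(u[0]),int(u[1])),4,col,-1)
dot(p,(0,0,255))
for sg in(-1,1):
    dot(p+sg*.047*Y,(0,255,0)); dot(p+sg*.0595*Y,(255,0,0)); dot(p+sg*.047*Y+[0,0,.097],(255,0,255))
cv2.imwrite("pics/g.png",j); print(j.shape)
E
```

```text
['pixels', 'vertical_fov', 'cx', 'cy', 'rvec', 'tvec'] 53.65315785399289 318.59126047089586 204.1011478468955 [ 2.35632274 -0.05081612  0.01239219] [-0.5899077   0.10014363  1.36836901]
[159.85949277 348.62524046]
top tcp start [441.22987809 301.9585429 ] 319.7666507879184 197.94129645822684 45.08438290710369
(594, 792, 3)
```

View pics/g.png

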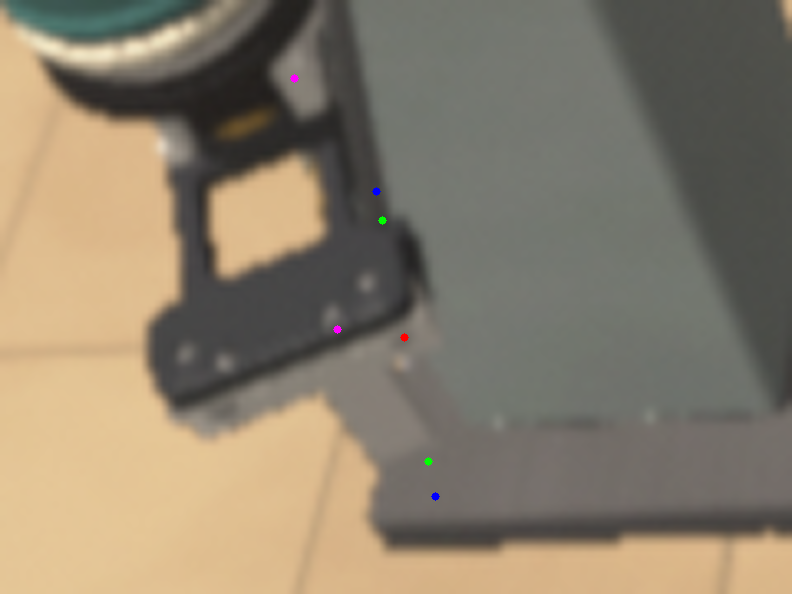

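The front finger's tip shows near (408,455) against (430,478) predicted: the fingers sit about 2 cm higher than I reckoned, so they closed above the wing. Open, go lower, close again.

>>> apply_moves([
  [0,0,0,0,0,0.006,50],
  [0,0,0,0,0,0.006,50],
  [0,0,0,0,0,0.006,50],
  [0,0,0,0,0,0.0,50],
  [0,0,0,0,0,-0.008,50],
])

```text
time: 5.35
tool_pos: [0.4157, 0.2242, 0.0867]
ee_rot: [-3.141, -0.001, 0.099]
wrist_force: [0.2, -0.5, -0.3]
width: 0.0368
finger_force: 0.0
```

>>> apply_moves([
  [0,0,0,0,0,-0.004,50],
  [0,0,0,0,0,-0.008,50],
  [0,0,0,0,0,-0.008,0],
  [0,0,0,0,0,-0.008,0],
  [0,0,0,0,0,-0.008,0],
])

```text
time: 5.85
tool_pos: [0.4158, 0.2243, 0.0793]
ee_rot: [-3.141, -0.001, 0.099]
wrist_force: [-0.9, 3.7, 0.5]
width: 0.0263
finger_force: 2.3
```

>>> apply_moves([
  [0,0,0,0,0,0,0],
  [0,0,0,0,0,0,0],
  [0,0,0,0,0,0,0],
  [0,0,0,0,0,0,0],
  [0,0,0,0,0,0,0],
])

```text
time: 6.35
tool_pos: [0.4146, 0.2321, 0.0793]
ee_rot: [-3.125, -0.001, 0.101]
wrist_force: [-1.9, 19.1, -3.6]
width: 0.0095
finger_force: 30.0
```

Wing is held (9.5 mm, 30 N); the knob sits about 8 mm further in y. Shift to it while turning.

>>> apply_moves([
  [0,0,0,0,0.01,0,0],
  [0,0,0.14,0,0.01,0,0],
  [0,0,0.28,0,0.01,0,0],
  [0,0,0.42,0,0.01,0,0],
  [0,0,0.56,0,0.01,0,0],
])

```text
time: 6.85
tool_pos: [0.4145, 0.2321, 0.0792]
ee_rot: [3.139, 0.005, 0.664]
wrist_force: [-2.7, -4.3, 2.4]
width: 0.0097
finger_force: 30.0
```

>>> apply_moves([
  [0,0,0.14,0,-0.002,0,0],
  [0,0,0.28,0,-0.002,0,0],
  [0,0,0.42,0,-0.002,0,0],
  [0,0,0.56,0,-0.002,0,0],
  [0,0,0.7,0,-0.002,0,0],
])

```text
time: 7.35
tool_pos: [0.4144, 0.2322, 0.0792]
ee_rot: [-3.139, 0.001, 1.365]
wrist_force: [-3.1, 1.1, 2.5]
width: 0.0097
finger_force: 30.0
```

>>> apply_moves([
  [0,0,0.06,0,0,0,0],
  [0,0,0.06,0,0,0,0],
  [0,0,0.06,0,0,0,0],
  [0,0,0.06,0,0,0,0],
  [0,0,0.06,0,0,0,0],
])

```text
time: 7.85
tool_pos: [0.4145, 0.2322, 0.0792]
ee_rot: [-3.139, 0.0, 1.418]
wrist_force: [-6.7, 0.4, 3.4]
width: 0.0093
finger_force: 30.0
```

>>> apply_moves([
  [0,0,0,0,0,0,30],
  [0,0,0,0,0,0,50],
  [0,0,0,0,0,0,50],
  [0,0,0,0,0,0.03,50],
  [0,0,0,0,-0.01,0.06,30],
])

```text
time: 8.35
tool_pos: [0.4151, 0.2222, 0.1385]
ee_rot: [-3.14, 0.001, 1.419]
wrist_force: [0.2, -0.5, 0.4]
width: 0.0365
finger_force: 0.0
```

>>> apply_moves([
  [0,0,0,0.04,-0.015,0,0],
  [0,0,0,0.079,-0.02,0,0],
  [0,0,0,0.079,-0.02,-0.03,0],
  [0,0,0,0.079,-0.02,-0.05,0],
  [0,0,0,0.079,-0.02,-0.06,0],
])

```text
time: 8.85
tool_pos: [0.4939, 0.2014, 0.0764]
ee_rot: [-3.139, 0.002, 1.418]
wrist_force: [-0.6, -0.4, 0.9]
width: 0.0007
finger_force: 0.0
```

```bash
python3 - <<'E'
from h import *
c=cam("side"); o=get_obs(); p=o["tool_pos"]; print(p,o["ee_rot"],o["width"],o["wrist_force"],(proj(c,p)-[235,125])*10+4.5)
x,y=235,125
cv2.imwrite("pics/k3.png",cv2.resize(c[0]["pixels"][y:y+60,x:x+80,::-1],(800,600),interpolation=cv2.INTER_CUBIC))
E
```

```text
[0.49308922 0.2013392  0.07554552] [-3.13715915e+00  2.46176391e-03  1.41816211e+00] 0.0003289438407322129 [-0.23320072 -0.67986557 -0.60900184] [555.41776751 494.36198656]
```

View pics/k3.png

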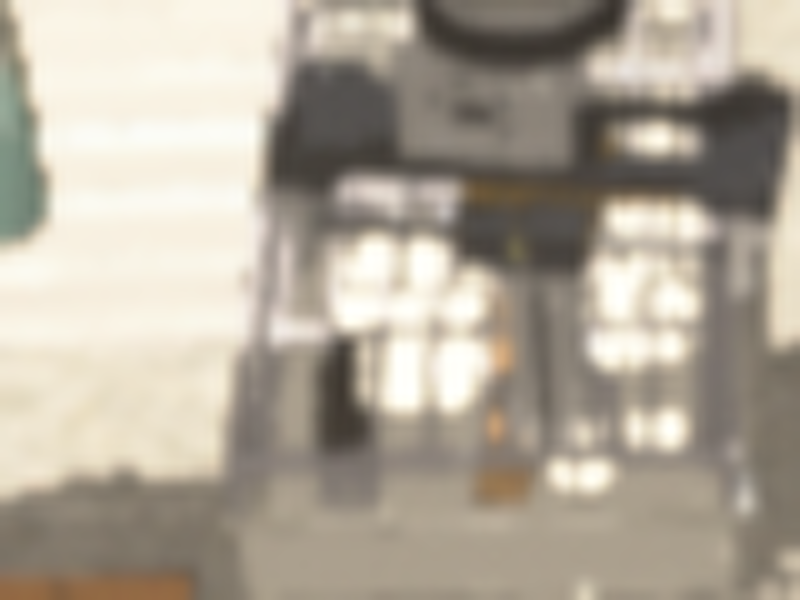

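Side crop: the wing now lies along y (crop 345, 340–450), and the shut fingers stand in front of the pull at crop x ≈ 550, tip about row 450. Push.

>>> apply_moves([
  [0,0,0,0,0,-0.008,0],
  [0,0,0,0,0.02,-0.009,0],
  [0,0,0,0,0.04,-0.009,0],
  [0,0,0,0,0.06,-0.009,0],
  [0,0,0,0,0.08,-0.009,0],
])

```text
time: 9.4
tool_pos: [0.4955, 0.2824, 0.0711]
ee_rot: [3.139, 0.0, 1.419]
wrist_force: [0.7, -1.0, -1.3]
width: 0.0004
finger_force: 0.9
```

>>> apply_moves([
  [0,0,0,0,0.025,0,0],
  [0,0,0,0,0.05,0,0],
  [0,0,0,0,0.075,0,0],
  [0,0,0,0,0.095,0,0],
  [0,0,0,0,0.105,0,0],
])

```text
time: 9.9
tool_pos: [0.4958, 0.3774, 0.0713]
ee_rot: [3.136, 0.023, 1.418]
wrist_force: [-0.9, -35.4, 11.6]
width: 0.001
finger_force: 18.8
```

>>> apply_moves([
  [0,0,0,0,-0.02,0,0],
  [0,0,0,0,-0.025,0.04,0],
  [0,0,0,0,-0.04,0.085,0],
  [0,0,0,-0.02,-0.07,0.12,40],
  [0,0,0,-0.05,-0.1,0.14,60],
])

```text
time: 10.4
tool_pos: [0.4465, 0.2872, 0.2149]
ee_rot: [3.134, -0.004, 1.419]
wrist_force: [0.6, -0.7, 0.3]
width: 0.0131
finger_force: 0.0
```

>>> apply_moves([
  [0,0,0,-0.02,-0.045,0,100],
  [0,0,0,-0.04,-0.09,0,100],
  [0,0,0,-0.06,-0.135,0,100],
  [0,0,0,-0.08,-0.18,0,100],
  [0,0,0,-0.1,-0.225,0,100],
])

```text
time: 10.9
tool_pos: [0.344, 0.0609, 0.2113]
ee_rot: [3.137, -0.0, 1.42]
wrist_force: [1.1, -0.6, 0.1]
width: 0.0533
finger_force: 0.0
```

```bash
python3 - <<'E'
from h import *
np.set_printoptions(precision=4,suppress=True)
C={n:cam(n) for n in("side","top")}; print(get_obs()["tool_pos"],get_obs()["ee_rot"])
out=[]
for n,(x,y,w,h) in dict(side=(240,115,80,60),top=(190,165,80,60)).items():
    out.append(cv2.resize(C[n][0]["pixels"][y:y+h,x:x+w,::-1],(800,600),interpolation=cv2.INTER_CUBIC))
    for q,z in(("deck_pull",.092),("handle_end",.0135),("blade_end",.0135),("spatula",.006)):
        for e in place_of(n,q)[:1]: print(n,q,round(e["score"],2),np.round(e["pixel"],1),atz(C[n],e["pixel"],z))
cv2.imwrite("pics/d.png",cv2.resize(np.hstack(out),(800,300)))
E
```

```text
[0.3437 0.0582 0.2118] [3.1361 0.0011 1.4104]
side deck_pull 0.58 [291.1 139.5] [0.4961 0.3949 0.092 ]
side handle_end 0.66 [290.3 170.2] [0.4894 0.2969 0.0135]
side blade_end 0.64 [290.9 135. ] [0.4896 0.538  0.0135]
side spatula 0.51 [287.3 151.8] [0.4749 0.4273 0.006 ]
top deck_pull 0.77 [224.  193.6] [0.4839 0.3923 0.092 ]
top handle_end 0.68 [253.3 216. ] [0.465  0.2658 0.0135]
top blade_end 0.55 [193.6 195.5] [0.4912 0.5468 0.0135]
top spatula 0.75 [224.4 205. ] [0.4877 0.4053 0.006 ]
```

View pics/d.png

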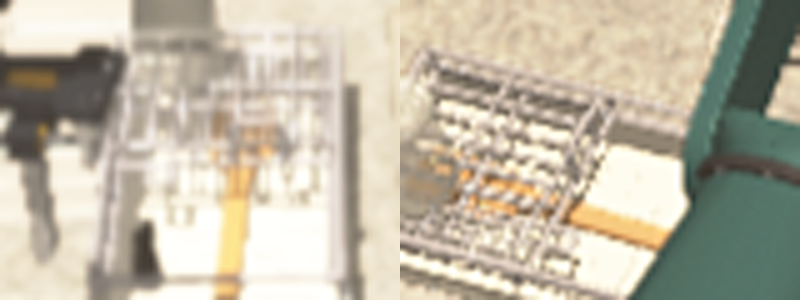

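Both crops: the deck is fully in under the fixed deck (pull loop at y ≈ 0.394), and the handle lies free in the hole, from side crop (238,170) to (229,295) and top crop (572,212) to (665,240).

```bash
python3 - <<'E'
from h import *
np.set_printoptions(precision=4,suppress=True)
s=cam("side");t=cam("top")
for c,u in((s,(287.4,148.8)),(s,(285.6,173.8)),(t,(224.2,207.2)),(t,(242.8,212.8))): print(atz(c,u,.021))
# orange centroid rows in side hole
im=s[0]["pixels"].astype(int); 
for r in range(146,178,4):
    row=im[r,270:300]; w=np.clip(row[:,0]-row[:,2]-60,0,None); 
    if w.sum()>0: u=270+(w*np.arange(30)).sum()/w.sum(); print(r,round(u,1),w.sum(),atz(s,(u,r),.021))
E
```

```text
[0.4763 0.4283 0.021 ]
[0.4717 0.267  0.021 ]
[0.4669 0.3949 0.021 ]
[0.4627 0.3104 0.021 ]
146 287.7 39 [0.4773 0.4478 0.021 ]
150 287.6 256 [0.4772 0.4199 0.021 ]
154 286.8 247 [0.4743 0.3929 0.021 ]
158 286.7 196 [0.4743 0.3663 0.021 ]
162 286.3 208 [0.4732 0.3403 0.021 ]
166 285.8 191 [0.4714 0.315  0.021 ]
170 284.6 17 [0.4672 0.2903 0.021 ]
174 284.0 26 [0.4653 0.2661 0.021 ]
```

>>> apply_moves([
  [0,0,0.05,0.02,0.042,0.01,60],
  [0,0,0.1,0.04,0.084,0.01,60],
  [0,0,0.1,0.06,0.126,0.01,60],
  [0,0,0.1,0.08,0.168,0.01,60],
  [0,0,0.1,0.1,0.21,0.01,60],
])

```text
time: 12.0
tool_pos: [0.445, 0.2747, 0.2196]
ee_rot: [-3.141, 0.0, 1.52]
wrist_force: [0.4, -0.7, 0.5]
width: 0.0579
finger_force: 0.0
```

>>> apply_moves([
  [0,0,0,0.015,0.034,0,60],
  [0,0,0,0.024,0.051,-0.03,60],
  [0,0,0,0.024,0.051,-0.075,60],
  [0,0,0,0.024,0.051,-0.12,60],
  [0,0,0,0.024,0.051,-0.16,60],
])

```text
time: 12.5
tool_pos: [0.4676, 0.3237, 0.057]
ee_rot: [-3.14, 0.001, 1.521]
wrist_force: [0.2, 0.5, 0.4]
width: 0.0566
finger_force: 0.0
```

>>> apply_moves([
  [0,0,0,0,0,-0.03,60],
  [0,0,0,0,0,-0.045,60],
  [0,0,0,0,0,-0.05,60],
  [0,0,0,0,0,-0.05,60],
  [0,0,0,0,0,-0.05,60],
])

```text
time: 13.0
tool_pos: [0.4701, 0.3241, 0.0121]
ee_rot: [3.138, -0.002, 1.519]
wrist_force: [-0.2, -0.5, 0.3]
width: 0.0566
finger_force: 0.0
```

>>> apply_moves([
  [0,0,0,0,0,-0.004,60],
  [0,0,0,0,0,-0.008,60],
  [0,0,0,0,0,-0.01,60],
  [0,0,0,0,0,-0.01,60],
  [0,0,0,0,0,-0.01,60],
])

```text
time: 13.5
tool_pos: [0.4685, 0.3231, -0.0]
ee_rot: [3.142, 0.0, 1.519]
wrist_force: [0.8, -0.6, 0.2]
width: 0.0563
finger_force: 0.0
```

>>> apply_moves([
  [0,0,0,0,0,-0.003,60],
  [0,0,0,0,0,-0.006,60],
  [0,0,0,0,0,-0.008,60],
  [0,0,0,0,0,-0.008,60],
  [0,0,0,0,0,-0.008,60],
])

```text
time: 14.0
tool_pos: [0.4685, 0.3231, -0.0081]
ee_rot: [-3.141, 0.0, 1.519]
wrist_force: [-0.3, 0.3, -0.1]
width: 0.0563
finger_force: 0.0
```

>>> apply_moves([
  [0,0,0,0,0,-0.002,60],
  [0,0,0,0,0,-0.004,60],
  [0,0,0,0,0,-0.005,60],
  [0,0,0,0,0,-0.005,60],
  [0,0,0,0,0,-0.005,60],
])

```text
time: 14.5
tool_pos: [0.4686, 0.3231, -0.013]
ee_rot: [3.142, 0.0, 1.519]
wrist_force: [0.3, -0.1, 0.2]
width: 0.0567
finger_force: 0.0
```

>>> apply_moves([
  [0,0,0,0,0,-0.002,60],
  [0,0,0,0,0,-0.004,60],
  [0,0,0,0,0,-0.004,60],
  [0,0,0,0,0,-0.004,60],
  [0,0,0,0,0,-0.004,60],
])

```text
time: 15.0
tool_pos: [0.4686, 0.3232, -0.017]
ee_rot: [3.141, -0.0, 1.519]
wrist_force: [0.7, -0.1, 0.6]
width: 0.0559
finger_force: 0.0
```

>>> apply_moves([
  [0,0,0,0,0,0.001,20],
  [0,0,0,0,0,0.001,0],
  [0,0,0,0,0,0.001,0],
  [0,0,0,0,0,0.001,0],
  [0,0,0,0,0,0.001,0],
])

```text
time: 15.5
tool_pos: [0.4686, 0.3231, -0.016]
ee_rot: [3.141, 0.0, 1.519]
wrist_force: [0.4, 0.2, -0.2]
width: 0.0219
finger_force: 30.0
```

>>> apply_moves([
  [0,0,0,0,0,0,0],
  [0,0,0,0,0,0,0],
  [0,0,0,0,0,0,0],
  [0,0,0,0,0,0,0],
  [0,0,0,0,0,0,0],
])

```text
time: 16.0
tool_pos: [0.4686, 0.3231, -0.016]
ee_rot: [3.141, 0.0, 1.519]
wrist_force: [0.4, 0.3, -0.4]
width: 0.0217
finger_force: 30.0
```

```bash
cat > plan.py <<'E'
import numpy as np
from scipy.spatial.transform import Rotation as Ro
np.set_printoptions(precision=3,suppress=True)
# spatula way-points: blade tip underside (x,y,z), yaw, tilt(handle up), deg
G=np.array([.4686,.3231,.008])           # finger tips (true height), arm frame
f0=-.05; yb0=.543
B0=np.array([G[0]-(yb0-G[1])*np.sin(f0),yb0,.006])
W=[(*B0,np.degrees(f0),0),(.478,.540,.009,-2,8),(.440,.531,.010,12,9.5),(.425,.515,.010,20,13),(.425,.49,.010,20,17),
(.425,.46,.010,20,22),(.425,.42,.010,20,30),(.425,.375,.012,20,38),(.425,.350,.05,20,38),(.425,.335,.20,20,38)]
N=[3,4,3,2,2,2,2,2,4]
P=[W[0]]
for a,b,n in zip(W,W[1:],N): P+=[tuple(np.array(a)+(np.array(b)-np.array(a))*k/n) for k in range(1,n+1)]
Rs=lambda p:Ro.from_euler('z',p[3],degrees=True)*Ro.from_euler('x',-p[4],degrees=True)
loc=Rs(P[0]).inv().apply(G-np.array(P[0][:3]))
O=np.array([.4633,.3985,0]);E=O[1]-.010
pose=[(np.array(p[:3])+Rs(p).apply(loc),Rs(p)) for p in P]
l=np.linspace(0,.28,300)
for i,p in enumerate(P):
    pts=np.array(p[:3])+Rs(p).apply(np.c_[0*l,-l,0*l]); th=np.where(l<.087,.007,.015)/np.cos(np.radians(p[4]))
    top=pts[:,2]+th; e=(pts[:,1]>E-.003); dk=(.054-top[e]).min() if e.any() else 9
    r=(pts[:,1]<O[1]-.158); rl=(pts[r,2]-.075).min() if r.any() else 9
    j=i-(i-1)%5-1 if i else 0   # start of call
    q,R=pose[i]; q0,R0=pose[j]
    print(i,"call" if i%5==1 else "    ",np.r_[(R*R0.inv()).as_rotvec(),q-q0],"| deck %.3f rail %.3f step %.3f %.1f"%(dk,rl,np.linalg.norm(q-pose[i-1][0]) if i else 0,np.degrees((R*pose[i-1][1].inv()).magnitude()) if i else 0), "hand",pts[-1],"tip",np.array(p[:3]))
E
python3 plan.py
```

```text
0      [0. 0. 0. 0. 0. 0.] | deck 0.033 rail 9.000 step 0.000 0.0 hand [0.466 0.263 0.006] tip [0.48  0.543 0.006]
1 call [-0.046  0.002  0.005  0.001 -0.001  0.011] | deck 0.025 rail 9.000 step 0.011 2.7 hand [0.466 0.263 0.02 ] tip [0.479 0.542 0.007]
2      [-0.093  0.004  0.01   0.001 -0.001  0.022] | deck 0.016 rail 9.000 step 0.011 2.7 hand [0.467 0.262 0.034] tip [0.479 0.541 0.008]
3      [-0.14   0.006  0.015  0.002 -0.001  0.034] | deck 0.008 rail 9.000 step 0.011 2.7 hand [0.468 0.263 0.048] tip [0.478 0.54  0.009]
4      [-0.146  0.002  0.076  0.006 -0.003  0.035] | deck 0.007 rail 9.000 step 0.005 3.5 hand [0.476 0.261 0.05 ] tip [0.468 0.538 0.009]
5      [-0.153 -0.003  0.137  0.009 -0.004  0.037] | deck 0.006 rail 9.000 step 0.004 3.5 hand [0.483 0.26  0.052] tip [0.459 0.536 0.009]
6 call [-0.007 -0.001  0.061  0.004 -0.     0.002] | deck 0.005 rail 9.000 step 0.004 3.5 hand [0.49  0.26  0.054] tip [0.45  0.533 0.01 ]
7      [-0.013 -0.002  0.122  0.007 -0.     0.003] | deck 0.004 rail 9.000 step 0.004 3.5 hand [0.497 0.261 0.056] tip [0.44  0.531 0.01 ]
8      [-0.0
[... 1667 characters left out ...]

20      [-0.197 -0.072  0.    -0.008 -0.067  0.079] | deck 9.000 rail 0.066 step 0.023 0.0 hand [0.5   0.143 0.222] tip [0.425 0.35  0.05 ]
21 call [ 0.     0.     0.     0.    -0.004  0.037] | deck 9.000 rail 0.101 step 0.038 0.0 hand [0.5   0.139 0.26 ] tip [0.425 0.346 0.088]
22      [ 0.     0.     0.     0.    -0.007  0.075] | deck 9.000 rail 0.135 step 0.038 0.0 hand [0.5   0.135 0.297] tip [0.425 0.343 0.125]
23      [ 0.     0.     0.     0.    -0.011  0.113] | deck 9.000 rail 0.169 step 0.038 0.0 hand [0.5   0.131 0.335] tip [0.425 0.339 0.163]
24      [ 0.     0.     0.     0.    -0.015  0.15 ] | deck 9.000 rail 0.204 step 0.038 0.0 hand [0.5   0.128 0.372] tip [0.425 0.335 0.2  ]
```

```bash
sed -i 's/G=np.array(\[.4686,.3231,.008\])/G=np.array([.4686,.3231,-.016])/; s/(.478,.540,.009,-2,8),(.440,.531,.010,12,9.5),(.425,.515,.010,20,13),(.425,.49,.010,20,17)/(.478,.540,.008,-2,7),(.440,.531,.008,12,8.5),(.425,.515,.008,20,11),(.425,.49,.008,20,14)/; s/(.425,.46,.010,20,22),(.425,.42,.010,20,30)/(.425,.46,.008,20,19),(.425,.42,.008,20,29)/' plan.py; python3 plan.py
```

```text
0      [0. 0. 0. 0. 0. 0.] | deck 0.033 rail 9.000 step 0.000 0.0 hand [0.466 0.263 0.006] tip [0.48  0.543 0.006]
1 call [-0.041  0.002  0.005  0.001 -0.002  0.01 ] | deck 0.026 rail 9.000 step 0.010 2.4 hand [0.466 0.263 0.018] tip [0.479 0.542 0.007]
2      [-0.081  0.004  0.01   0.001 -0.003  0.019] | deck 0.019 rail 9.000 step 0.010 2.4 hand [0.467 0.262 0.03 ] tip [0.479 0.541 0.007]
3      [-0.122  0.005  0.015  0.002 -0.004  0.029] | deck 0.012 rail 9.000 step 0.010 2.4 hand [0.468 0.262 0.042] tip [0.478 0.54  0.008]
4      [-0.129  0.002  0.076  0.006 -0.006  0.03 ] | deck 0.011 rail 9.000 step 0.005 3.5 hand [0.476 0.26  0.044] tip [0.468 0.538 0.008]
5      [-0.135 -0.003  0.137  0.01  -0.008  0.032] | deck 0.010 rail 9.000 step 0.004 3.5 hand [0.483 0.259 0.046] tip [0.459 0.536 0.008]
6 call [-0.007 -0.001  0.061  0.004 -0.001  0.001] | deck 0.010 rail 9.000 step 0.004 3.5 hand [0.49  0.259 0.048] tip [0.45  0.533 0.008]
7      [-0.013 -0.002  0.122  0.008 -0.     0.003] | deck 0.009 rail 9.000 step 0.004 3.5 hand [0.498 0.26  0.049] tip [0.44  0.531 0.008]
8      [-0.0
[... 1666 characters left out ...]

20      [-0.23  -0.084  0.    -0.008 -0.068  0.091] | deck 9.000 rail 0.066 step 0.023 0.0 hand [0.5   0.143 0.222] tip [0.425 0.35  0.05 ]
21 call [ 0.     0.     0.     0.    -0.004  0.037] | deck 9.000 rail 0.101 step 0.038 0.0 hand [0.5   0.139 0.26 ] tip [0.425 0.346 0.088]
22      [ 0.     0.     0.     0.    -0.007  0.075] | deck 9.000 rail 0.135 step 0.038 0.0 hand [0.5   0.135 0.297] tip [0.425 0.343 0.125]
23      [ 0.     0.     0.     0.    -0.011  0.112] | deck 9.000 rail 0.169 step 0.038 0.0 hand [0.5   0.131 0.335] tip [0.425 0.339 0.163]
24      [ 0.     0.     0.     0.    -0.015  0.15 ] | deck 9.000 rail 0.204 step 0.038 0.0 hand [0.5   0.128 0.372] tip [0.425 0.335 0.2  ]
```

```bash
sed -i 's/^W=.*/W=[(*B0,np.degrees(f0),0),(.478,.540,.008,-2,7),(.435,.527,.008,14,9),(.412,.512,.008,25,11.5),(.412,.487,.008,25,15),/; s/^(.425,.46.*/(.412,.457,.008,25,20),(.412,.42,.008,25,29),(.412,.375,.012,25,38),(.412,.350,.05,25,38),(.412,.335,.20,25,38)]/; s/N=\[3,4,3,2,2,2,2,2,4\]/N=[4,3,3,2,3,2,3,3,2]/' plan.py; python3 plan.py
```

```text
0      [0. 0. 0. 0. 0. 0.] | deck 0.033 rail 9.000 step 0.000 0.0 hand [0.466 0.263 0.006] tip [0.48  0.543 0.006]
1 call [-0.031  0.001  0.004  0.    -0.001  0.007] | deck 0.028 rail 9.000 step 0.007 1.8 hand [0.466 0.263 0.015] tip [0.479 0.542 0.007]
2      [-0.061  0.003  0.008  0.001 -0.003  0.014] | deck 0.022 rail 9.000 step 0.007 1.8 hand [0.467 0.262 0.024] tip [0.479 0.542 0.007]
3      [-0.092  0.004  0.011  0.001 -0.003  0.022] | deck 0.017 rail 9.000 step 0.007 1.8 hand [0.468 0.262 0.033] tip [0.478 0.541 0.007]
4      [-0.122  0.005  0.015  0.002 -0.004  0.029] | deck 0.012 rail 9.000 step 0.007 1.8 hand [0.468 0.262 0.042] tip [0.478 0.54  0.008]
5      [-0.134 -0.001  0.108  0.008 -0.008  0.032] | deck 0.011 rail 9.000 step 0.008 5.4 hand [0.48  0.259 0.045] tip [0.464 0.536 0.008]
6 call [-0.012 -0.001  0.093  0.006 -0.002  0.003] | deck 0.009 rail 9.000 step 0.007 5.4 hand [0.491 0.257 0.049] tip [0.449 0.531 0.008]
7      [-0.023 -0.004  0.186  0.012 -0.002  0.005] | deck 0.008 rail 9.000 step 0.006 5.4 hand [0.502 0.259 0.052] tip [0.435 0.527 0.008]
8      [-0.0
[... 1805 characters left out ...]

21 call [ 0.     0.     0.     0.    -0.008  0.013] | deck 9.000 rail 0.059 step 0.015 0.0 hand [0.505 0.167 0.197] tip [0.412 0.367 0.025]
22      [ 0.     0.     0.     0.    -0.017  0.025] | deck 9.000 rail 0.064 step 0.015 0.0 hand [0.505 0.158 0.21 ] tip [0.412 0.358 0.037]
23      [ 0.     0.     0.     0.    -0.025  0.038] | deck 9.000 rail 0.070 step 0.015 0.0 hand [0.505 0.15  0.222] tip [0.412 0.35  0.05 ]
24      [ 0.     0.     0.     0.    -0.032  0.113] | deck 9.000 rail 0.138 step 0.075 0.0 hand [0.505 0.143 0.297] tip [0.412 0.343 0.125]
25      [ 0.     0.     0.     0.    -0.04   0.188] | deck 9.000 rail 0.207 step 0.075 0.0 hand [0.505 0.135 0.372] tip [0.412 0.335 0.2  ]
```

>>> apply_moves([
  [-0.031,0.001,0.004,0,-0.001,0.007,0],
  [-0.061,0.003,0.008,0.001,-0.003,0.014,0],
  [-0.092,0.004,0.011,0.001,-0.003,0.022,0],
  [-0.122,0.005,0.015,0.002,-0.004,0.029,0],
  [-0.134,-0.001,0.108,0.008,-0.008,0.032,0],
])

```text
time: 16.5
tool_pos: [0.4766, 0.316, 0.0164]
ee_rot: [3.141, 0.134, 1.631]
wrist_force: [-0.2, 0.2, -1.1]
width: 0.0218
finger_force: 30.0
```

>>> apply_moves([
  [-0.008,-0.001,0.093,0.006,-0.002,0.002,0],
  [-0.016,-0.003,0.186,0.012,-0.002,0.004,0],
  [-0.027,-0.006,0.25,0.018,-0.003,0.006,0],
  [-0.037,-0.009,0.314,0.023,-0.003,0.009,0],
  [-0.047,-0.012,0.378,0.029,-0.002,0.012,0],
])

```text
time: 17.0
tool_pos: [0.5052, 0.3129, 0.0275]
ee_rot: [-3.141, 0.183, 2.008]
wrist_force: [0.6, 0.3, -0.4]
width: 0.0217
finger_force: 30.0
```

>>> apply_moves([
  [-0.028,-0.013,0,0,-0.012,0.006,0],
  [-0.055,-0.026,0,-0.001,-0.023,0.013,0],
  [-0.082,-0.038,0,-0.001,-0.032,0.02,0],
  [-0.108,-0.05,0,-0.002,-0.041,0.026,0],
  [-0.134,-0.063,0,-0.002,-0.05,0.033,0],
])

```text
time: 17.5
tool_pos: [0.5033, 0.2625, 0.0615]
ee_rot: [3.14, 0.332, 2.005]
wrist_force: [0.9, -0.8, -0.9]
width: 0.0217
finger_force: 30.0
```

```bash
python3 - <<'E'
from h import *
C={n:cam(n) for n in("side","top")}; o=get_obs(); print(o["tool_pos"],o["wrist_force"],o["joint_positions"])
out=[]
for n,(x,y) in dict(side=(240,110),top=(190,160)).items(): out.append(cv2.resize(C[n][0]["pixels"][y:y+80,x:x+80,::-1],(400,400),interpolation=cv2.INTER_CUBIC))
cv2.imwrite("pics/e.png",np.hstack(out))
E
```

```text
[0.50357348 0.26311452 0.06200741] [ 0.05486847  0.60890361 -0.44303199] [ 0.59541275  0.23075414  1.48333176 -0.3284315   1.48420721  0.19893613]
```

View pics/e.png

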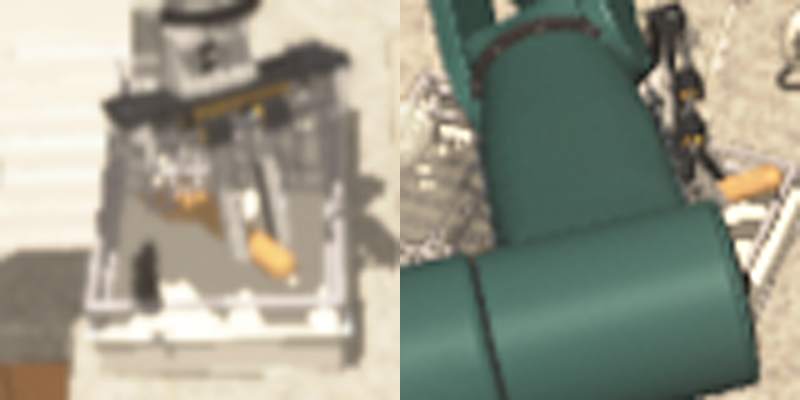

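The handle end (side crop 275,255) rises toward the viewer in the gripper, with the blade (200,205) at the deck's edge; nothing has jammed. Continue.

>>> apply_moves([
  [-0.071,-0.033,0,-0.002,-0.014,0.016,0],
  [-0.142,-0.066,0,-0.005,-0.027,0.033,0],
  [-0.19,-0.089,0,-0.007,-0.037,0.045,0],
  [-0.237,-0.111,0,-0.009,-0.048,0.056,0],
  [-0.285,-0.133,0,-0.012,-0.06,0.068,0],
])

```text
time: 18.1
tool_pos: [0.4915, 0.2031, 0.1293]
ee_rot: [3.138, 0.646, 2.004]
wrist_force: [-0.9, 0.8, -1.4]
width: 0.0214
finger_force: 30.0
```

>>> apply_moves([
  [0,0,0,0,-0.01,0.01,0],
  [0,0,0,0,-0.02,0.025,0],
  [0,0,0,0,-0.03,0.045,0],
  [0,0,0,0,-0.035,0.075,0],
  [0,0,0,0,-0.04,0.11,0],
])

```text
time: 18.6
tool_pos: [0.4914, 0.1617, 0.2403]
ee_rot: [3.14, 0.644, 2.004]
wrist_force: [1.5, 0.2, -1.1]
width: 0.0216
finger_force: 30.0
```

>>> apply_moves([
  [0,0,0,0,0,0.035,0],
  [0,0,0,0,0,0.07,0],
  [0,0,0,0,0,0.1,0],
  [0,0,0,0,0,0.12,0],
  [0,0,0,0,0,0.13,0],
])

```text
time: 19.1
tool_pos: [0.492, 0.1623, 0.373]
ee_rot: [3.131, 0.643, 1.998]
wrist_force: [0.2, 0.4, -0.8]
width: 0.0217
finger_force: 30.0
```

>>> apply_moves([
  [0,0,0,0,0,0,0],
  [0,0,0,0,0,0,0],
  [0,0,0,0,0,0,0],
  [0,0,0,0,0,0,0],
  [0,0,0,0,0,0,0],
])

```text
time: 19.6
tool_pos: [0.4914, 0.1631, 0.368]
ee_rot: [3.141, 0.645, 2.006]
wrist_force: [0.0, -1.5, -1.1]
width: 0.0215
finger_force: 30.0
```

```bash
python3 - <<'E'
from h import *
C={n:cam(n) for n in("side","top")}; o=get_obs(); print(o["tool_pos"],o["wrist_force"],o["width"],o["qvel"])
P={}
for q in("handle_end","blade_end","deck_pull"):
  d={}
  for n in C:
    for e in place_of(n,q)[:1]: d[n]=e["pixel"]; print(q,n,e["score"],e["pixel"])
  if len(d)==2: print(q,tri(C["side"],d["side"],C["top"],d["top"]))
out=[cv2.resize(C[n][0]["pixels"][y:y+120,x:x+120,::-1],(400,400),interpolation=cv2.INTER_CUBIC) for n,(x,y) in dict(side=(220,70),top=(180,120)).items()]
cv2.imwrite("pics/f.png",np.hstack(out))
E
```

```text
[0.49149958 0.16317066 0.36844433] [-0.3078734  -0.18173172 -1.33475011] 0.021630801912138283 [ 3.47700433e-05 -2.24080962e-03 -6.24176705e-03 -1.20457969e-04
 -6.49512611e-04 -3.24900870e-04]
handle_end side 0.68 [286.6, 98.1]
handle_end top 0.74 [281.9, 144.6]
handle_end [0.50452722 0.13400865 0.42998899]
blade_end side 0.54 [266.3, 114.6]
blade_end top 0.72 [191.0, 200.9]
blade_end [0.38989626 0.48604555 0.1423664 ]
deck_pull side 0.61 [290.2, 140.6]
```

View pics/f.png

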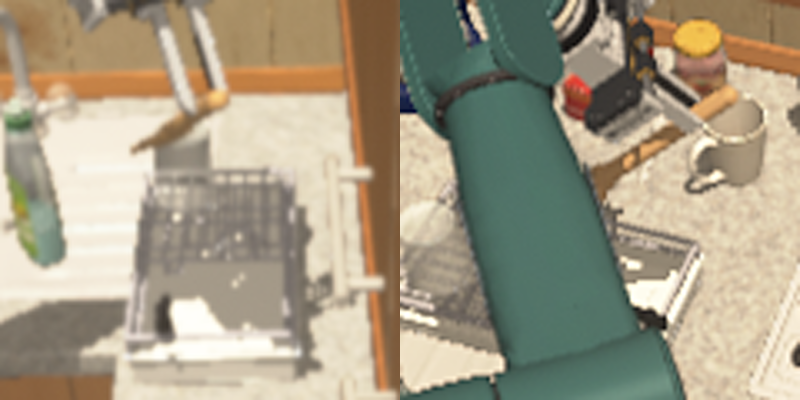

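Both views: the spatula hangs slantwise in the gripper, well above the drainer and clear of everything. The pull is still at pixel (290,141), so the deck is open, and the tumbler and mug stand where they were.

```bash
python3 -c "
from bench import *
print(close_job())"
```

```text
the job is handed in; nothing more can be done
None
```

I handed the job in at about 20 s: the knob is turned free, the deck is fully open, and the gripper holds the spatula well above the drainer, touching nothing; the hand-in call gave no verdict.

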